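# Run the spacer row home and close the keeper

### The job

Push the row of four steel spacer blocks along the aluminium channel as one train, keeping them together, until the first sits fully home against the end stop; then swing the steel keeper arm closed across the channel behind the last block, and move clear. Only push: do not lift anything, and leave the other things on the table where they are.

Things in the scene. Friction and masses are not known exactly. Their poses are not given: they have to be found in the camera images.
- rail: Fixed aluminium channel on the table. x runs along it to the end stop, y across, z up; origin on the table, on the centre line. Spans x -170 (open end) to +165 mm, 50 mm wide. Channel floor 8 mm above the table; side lips, tops 16 mm above the table, leave a slot 31.5 mm wide (y -15.75 to +15.75). End stop: dark steel block across it, x 140 to 165, top 52 mm above the table.
- stop_face (a point): Centre of the end stop's face that the row comes to rest against (x = 140 mm in the rail's frame, 26 mm above the table); axes as the rail's.
- spacer1: Square steel spacer block 1 of 4 counted from the end stop (leading): 32 mm along the channel, 30 across, 36 high, 0.11 to 0.22 kg, dark bore on top. Origin: centre of its underside; z up, x towards the stop. Stands loose in the channel, top 44 mm above the table. At the start the four touch one another, 50 to 107 mm short of the stop.
- spacer2: Square steel spacer block 2 of 4 counted from the end stop: 32 mm along the channel, 30 across, 36 high, 0.11 to 0.22 kg, dark bore on top. Origin: centre of its underside; z up, x towards the stop. Stands loose in the channel, top 44 mm above the table. At the start the four touch one another, 50 to 107 mm short of the stop.
- spacer3: Square steel spacer block 3 of 4 counted from the end stop: 32 mm along the channel, 30 across, 36 high, 0.11 to 0.22 kg, dark bore on top. Origin: centre of its underside; z up, x towards the stop. Stands loose in the channel, top 44 mm above the table. At the start the four touch one another, 50 to 107 mm short of the stop.
- spacer4: Square steel spacer block 4 of 4 counted from the end stop (tail): 32 mm along the channel, 30 across, 36 high, 0.11 to 0.22 kg, dark bore on top. Origin: centre of its underside; z up, x towards the stop. Stands loose in the channel, top 44 mm above the table. At the start the four touch one another, 50 to 107 mm short of the stop.
- keeper (a joint): Angle (rad) of the keeper, a flat steel swing arm on a vertical pivot beside the channel. 0 = closed, square across the channel (a hard limit); 1.57 = parallel to it, pointing away from the stop; at angle a the arm points along (-sin a, -cos a) in the rail's x, y. Starts at 1.5 to 2.0, limit 2.1. Friction of 0.07 N m keeps it where it is left. Closed, it passes 5 mm behind the tail of a row that is home.
- keeper_pivot (a point): Pivot axis of the keeper, 33 mm above the table, at x = 2, y = +50 mm in the rail's frame; axes as the rail's. Hub 20 mm across, top about 50 mm above the table.
- keeper_tip (a point): Centre of the free end of the keeper's arm, 72 mm from the pivot, 33 mm above the table. The arm is 10 mm thick and 18 mm high: underside 24, top 42 mm above the table, clear of the channel's lips.
- hex_nut: Bystander: chrome hex nut, 24 mm across flats, 11 mm high, lying on the table beside the channel. Origin: centre of its underside.
- ferrule: Bystander: copper ring ferrule, 24 mm across and 24 mm high, standing on the table beside the channel. Origin: centre of its underside.
- valve_stem: Bystander: brass valve stem standing on its 26 mm foot, 44 mm high. Origin: centre of its foot.
- scoop: Bystander: yellow plastic parts scoop, tray 100 x 75 mm, 40 mm high, round handle 90 mm long on its +x side. Origin: underside, centre of the tray.
- canister: Bystander: steel canister 110 mm across with a galvanized funnel (150 mm across) in its mouth, 237 mm high in all. Origin: centre of its underside.
- screwdriver: Bystander: screwdriver lying on the table, about 200 mm long.
- bolt_jar: Bystander: glass jar, 70 mm across, 90 mm high. Origin: centre of its underside.
Mind the look-alikes: they are no part of the job. What is shaped like the spacer3 but blue or green is not meant.

How it is judged:
On the way, in this order (a step that is already met when the one before it is completed fails the run):
1. the whole row is home against the end stop while the keeper is still open (x of spacer1 in the frame of rail above 0.1215 m and x of spacer2 in the frame of rail above 0.089 m and x of spacer3 in the frame of rail above 0.0565 m and x of spacer4 in the frame of rail above 0.024 m and y of spacer1 in the frame of rail between -0.004 and 0.004 m and z of each of spacer1, spacer2, spacer3, spacer4 in the frame of rail below 0.011 m and angle between each of spacer1, spacer2, spacer3, spacer4's own z axis and vertical below 0.06 rad and y of spacer2 in the frame of rail between -0.004 and 0.004 m and y of spacer3 in the frame of rail between -0.004 and 0.004 m and y of spacer4 in the frame of rail between -0.004 and 0.004 m and value of joint keeper above 0.9 rad), for 0.2 s.
2. the keeper is swung closed behind the row (x of spacer1 in the frame of rail above 0.1215 m and x of spacer2 in the frame of rail above 0.089 m and x of spacer3 in the frame of rail above 0.0565 m and x of spacer4 in the frame of rail above 0.024 m and value of joint keeper below 0.12 rad), for 0.2 s.
At the end, for the whole second after the job is handed in: The leading block is within 2.5 mm of the end stop and each next block at most 0.5 mm further off its place (the tail within 4 mm of home), all four standing in the channel and at rest; the keeper is within 0.12 rad of closed (all of step 2 and y of spacer1 in the frame of rail between -0.004 and 0.004 m and z of each of spacer1, spacer2, spacer3, spacer4 in the frame of rail below 0.011 m and angle between each of spacer1, spacer2, spacer3, spacer4's own z axis and vertical below 0.06 rad and y of spacer2 in the frame of rail between -0.004 and 0.004 m and y of spacer3 in the frame of rail between -0.004 and 0.004 m and y of spacer4 in the frame of rail between -0.004 and 0.004 m and linear speed of each of spacer1, spacer2, spacer3, spacer4 below 0.01 m/s); the robot touches nothing.
It fails at once if a spacer block is lifted or tipped up (more than 8 mm, or 0.35 rad) (z of any of spacer1, spacer2, spacer3, spacer4 in the frame of rail above 0.016 m or angle between any of spacer1, spacer2, spacer3, spacer4's own z axis and vertical above 0.35 rad).
It fails at once if the row comes apart: more than 15 mm between neighbouring blocks (distance between spacer1 and spacer2 above 0.047 m or distance between spacer2 and spacer3 above 0.047 m or distance between spacer3 and spacer4 above 0.047 m).
It fails at once if a bystander is moved by more than 15 mm or tipped over (distance of any of hex_nut, ferrule, valve_stem, scoop, canister, screwdriver, bolt_jar from where it was at the start of the episode above 0.015 m or angle between any of valve_stem, ferrule, canister, bolt_jar's own z axis and vertical above 0.5 rad).
It also fails if it takes over 48 s, if anything falls off the work surface, if the arm or the gripper's body presses on something with over 40 N, if the wrist force passes 120 N, or if a joint passes its speed limit or range.

### The arm

A 6-joint arm with a two-finger parallel gripper is mounted at the origin on the work surface. World frame = base frame: x ahead of the robot, y to its left, z up, the work surface at z = 0. Lengths are in m, angles in rad, forces in N, time in s.
With the tool pointing down it reaches from about 0.425 to 0.95 m from the base axis. Payload 3.5 kg.
Tool frame: the origin (TCP) lies on the centre line of the jaws, within the pads' length; the fingertips stand 14 mm ahead of it and the grasp point (between the pads) lies 5 mm behind it (ctrl.finger_overhang is the distance from the TCP to the fingertips, in m); z points along the fingers, y is the line along which they close (so a half turn about z gives the same grasp; the last joint's range is limited). The gripper opens to 85 mm and grips with 20 to 120 N. Pads are 22 mm wide; open, the fingers measure 114 mm over their backs; the gripper's body (76 mm by 85 mm) begins 54 mm behind the grasp point. The pads swing forward as they close: fully open they stand 13 mm farther back than shut.
Start: joints at [-1.297, 0.286, 1.577, -0, 1.279, -0.15], TCP at [0.278, -0.615, 0.245] pointing down, gripper open.
Joint ranges: [-2.77, 2.77], [-0.9, 2.22], [0.21, 2.48], [-1.53, 4.67], [0.24, 2.81], [-2.84, 2.84]. Speed limits (rad/s): [2.79, 2.79, 3.14, 3.14, 3.14, 3.14].

### API

Orientations are given as a unit quaternion [x, y, z, w].
In Python, from plant import ctrl gives the robot as it stands.
- The arm moves only by the tool send_rows, never from a script. Its argument "moves" is text: rows parted by semicolons, each of 7 numbers parted by spaces: the turn, a rotation vector about the tool's x, y, z in units of 360 degrees (1.0 is 360 degrees), then the shift along the tool's x, y, z in units of 20 cm (1.0 is 20 cm), then the gripper's target within -1 to 1 (fully open at 1, half-way at 0, shut at -1). A call has 1 to 12 rows; each row is the pose to reach, as a shift and turn from the pose commanded when the call began, along the tool's axes at that moment, turning the shorter way round; what a row does not reach only later rows make up. A row lasts 1/8 s, in which the tool goes at most 62.5 mm and 10.7 degrees, less where a joint would pass 70% of its speed; a pose out of reach is approached as far as the arm can. A call with a number of a shift or a turn outside -1 to 1 is refused whole. A call with a gripper value outside its range is refused whole. The fingers move at their own pace and stop on an object; "newtons" is the grip in N (left out, the last holds). Time passes only in rows, so rows that repeat a pose let the fingers close. It gives the time, the measured TCP pose, the force, the opening and the grip force at its end, in the units of the state.
- ctrl.get_state(): the state, without advancing time (a new reading comes with each control period).
- ctrl.read_camera(name): name is "scene" or "top" or "wrist"; returns a dict with "image" (420x560x3 uint8, red, green, blue), "fovy" (degrees; the focal length in pixels is half the picture's height over the tangent of half this angle, whatever the lens; pixels are square), "cx", "cy" (the principal point, pixels), "extrinsics" (4x4, takes a point from camera to world coordinates). Camera axes: x right, y up, looking along -z (the intrinsics and any distortion apply to the point x, -y, -z); pixel columns grow to the right and rows downward; lengths in m; the calibration is good to about 2 mm. A picture is of the moment at which its call begins. There is no depth.
- ctrl.sign_off(): hands the job in; it is judged then, once.
The state is a dict: "time": time; "qpos": joint angles; "dq": joint speeds; "joint_efforts": joint torques, N m; "eef_pos": TCP position; "tcp_rot": TCP orientation; "contact_force": force on the tool from outside, world axes, zero at the start; "wrist_torque": the same for the moment, N m; "opening": opening from 0.0 (shut) to 1.0 (fully open); "finger_force": force on a finger pad.
Only numpy, scipy, OpenCV 4.12 (cv2) and the standard library are available. Lean on these libraries where they do the work, as an engineer would, in place of code of your own. Each camera call takes 0.05 s, during which the arm holds its last target. There are 200 camera calls.

## Working session

There is one attempt and no reset: what is moved stays moved. The work goes in short steps, Python scripts to look and compute and a tool call to move; the robot and the scene stay as the last step left them, time stands still between calls to the robot, and variables do not carry over. Pictures are saved under pics/ and viewed, at most 10 in all, crops included, and the job is handed in when it is done.

Besides the shell and the picture viewer there is one more tool, called as a command line: name --argument value ..., lists and objects as JSON in quotes. send_rows: Moves the arm, as the interface text tells. Its arguments: {"type":"object","properties":{"moves":{"type":"string"},"newtons":{"type":"number"}},"required":["moves"]}

```bash
mkdir -p pics; ls; cat > h.py <<'E'
import numpy as np, cv2
from plant import ctrl
def cam(n):
    c=ctrl.read_camera(n); np.savez(f'{n}.npz',**{k:c[k] for k in c}); return c
def load(n): return dict(np.load(f'{n}.npz',allow_pickle=True))
def f(c): return 210/np.tan(np.radians(float(c['fovy']))/2)
def ray(c,u,v,z):
    E=np.array(c['extrinsics']); d=np.array([(u-c['cx'])/f(c),-(v-c['cy'])/f(c),-1.])
    d=E[:3,:3]@d; o=E[:3,3]; return o+d*(z-o[2])/d[2]
def proj(c,p):
    E=np.array(c['extrinsics']); q=E[:3,:3].T@(np.array(p)-E[:3,3])
    return np.array([c['cx']+f(c)*q[0]/-q[2], c['cy']-f(c)*q[1]/-q[2]])
E
python3 - <<'E'
from h import *
for n in ('scene','top'):
    c=cam(n); cv2.imwrite(f'pics/{n}0.png',cv2.cvtColor(c['image'],cv2.COLOR_RGB2BGR)); print({k:c[k] for k in c if k!='image'})
E
```

```text
pics
{'fovy': 44.68840284800036, 'cx': 272.42669200061863, 'cy': 209.5016974080006, 'extrinsics': array([[-0.25349936, -0.82694055,  0.50190378,  1.19518732],
       [ 0.96732876, -0.21476112,  0.13473209,  0.18807557],
       [-0.00362601,  0.51966045,  0.85436518,  1.16077229],
       [ 0.        ,  0.        ,  0.        ,  1.        ]])}
{'fovy': 57.38050294625549, 'cx': 274.7718613910912, 'cy': 208.92138883202307, 'extrinsics': array([[-1.67168216e-02,  9.96417325e-01, -8.29039348e-02,
         4.36716505e-01],
       [-9.99860256e-01, -1.66699971e-02,  1.25701694e-03,
        -1.75201257e-03],
       [-1.29494894e-04,  8.29133628e-02,  9.96556751e-01,
         1.30336750e+00],
       [ 0.00000000e+00,  0.00000000e+00,  0.00000000e+00,
         1.00000000e+00]])}
```

View pics/scene0.png

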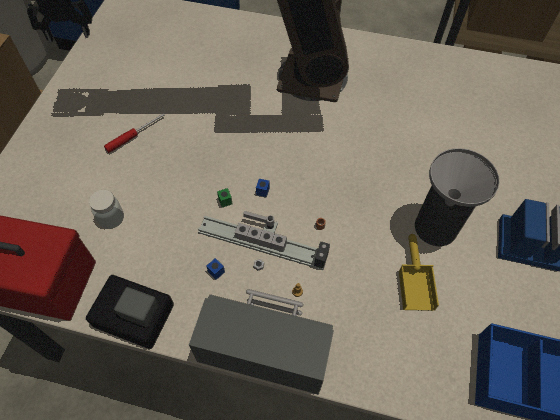

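View pics/top0.png

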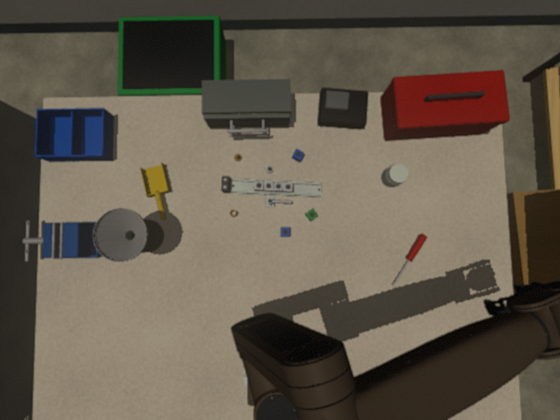

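The scene view shows the rail from about (200,225) to the end stop at (320,255), with the keeper on the robot side near (258,218). The top view shows it from (322,190) to the stop at (226,185). I'll enlarge both.

```bash
python3 - <<'E'
from h import *
a=load('scene')['image'][170:300,185:345]; b=load('top')['image'][145:245,210:340]
for n,i in (('s',a),('t',b)):
    k=5 if n=='s' else 6; i=cv2.resize(i[:118] if n=='s' else i,None,fx=k,fy=k,interpolation=cv2.INTER_CUBIC)
    cv2.imwrite(f'pics/{n}crop.png',cv2.cvtColor(i,cv2.COLOR_RGB2BGR))
E
```

```text
(no output)
```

View pics/scrop.png

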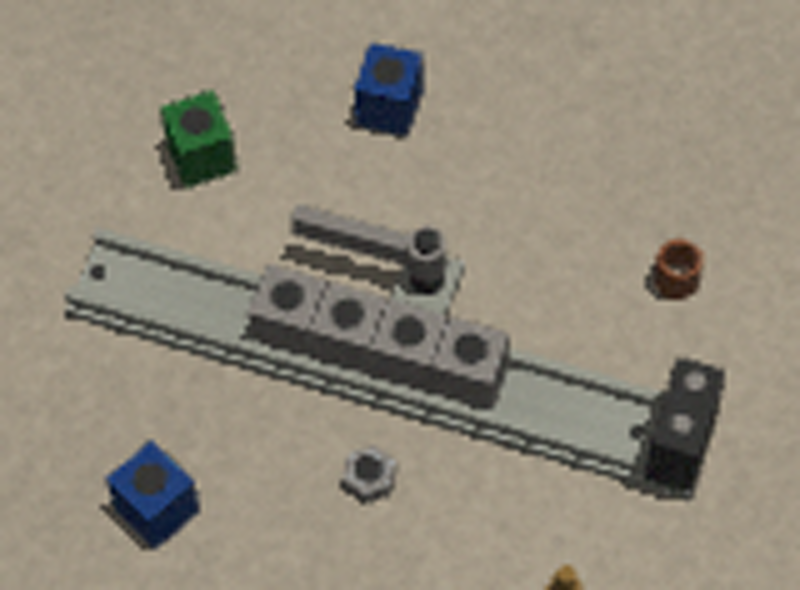

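View pics/tcrop.png

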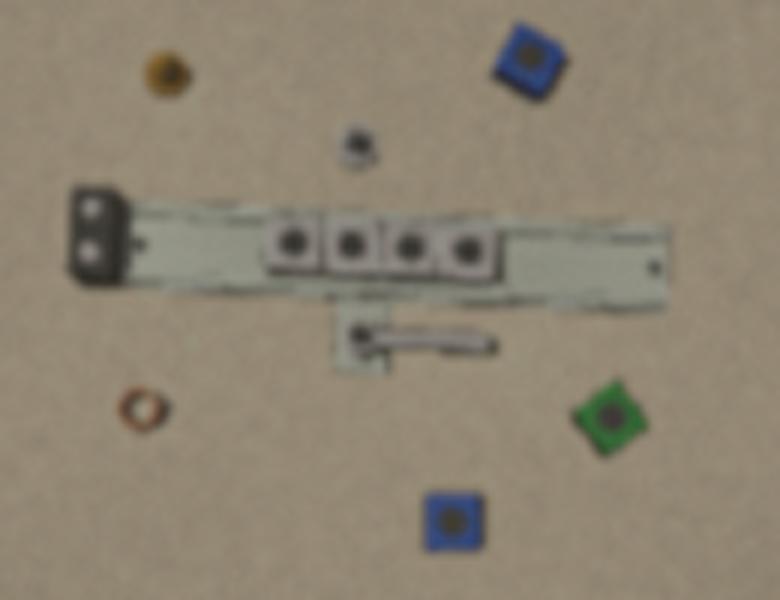

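The crops show the four bores at scene-crop (288,295) to (470,349) and top-crop (468,251) to (293,243). The hub is at (427,238) and (360,335), and the keeper lies roughly parallel to the rail with its tip at (293,213) and (490,344). The rail floor holes are also visible.

```bash
python3 - <<'E'
from h import *
S=load('scene');T=load('top')
s=lambda x,y,z: ray(S,(x+.5)/5-.5+185,(y+.5)/5-.5+170,z)
t=lambda x,y,z: ray(T,(x+.5)/6-.5+210,(y+.5)/6-.5+145,z)
P={'b4':(288,295,468,251,.044),'b3':(348,313,410,247,.044),'b2':(409,331,351,245,.044),'b1':(470,349,293,243,.044),
'holeO':(97,272,653,267,.008),'holeS':(638,432,139,244,.008),'bolt+y':(695,381,90,250,.054),'bolt-y':(682,423,92,208,.054),
'hub':(427,238,360,335,.05),'openL':(97,235,666,308,.016),'openR':(66,298,668,226,.016),'tip':(293,208,492,344,.042),
'nut':(369,468,358,146,.011),'ferr':(681,252,143,409,.024),'green':(197,121,611,417,.036),'blue':(389,70,453,521,.036),'blue2':(150,479,530,57,.036),'valve':(567,570,172,74,.04)}
R={}
for k,(a,b,c,d,z) in P.items():
    R[k]=(s(a,b,z)+t(c,d,z))/2; print(k,s(a,b,z)[:2].round(4),t(c,d,z)[:2].round(4))
d=R['b1']-R['b4']; print('row dir',np.degrees(np.arctan2(d[1],d[0])))
d=R['holeS']-R['holeO']; print('hole dir',np.degrees(np.arctan2(d[1],d[0])),np.linalg.norm(d))
d=R['openR']-R['openL'];print(np.degrees(np.arctan2(d[1],d[0]))+90)
# fit: open-end mid x=-170, bores only y=0, hub (2,50), holes y=0
from scipy.optimize import least_squares
def w(q,x,y): return np.array([q[0]+x*np.cos(q[2])-y*np.sin(q[2]),q[1]+x*np.sin(q[2])+y*np.cos(q[2])])
def res(q):
    inv=lambda p:np.array([[np.cos(q[2]),np.sin(q[2])],[-np.sin(q[2]),np.cos(q[2])]])@(p[:2]-q[:2])
    r=list(inv(R['openL'])-[-.17,.025])+list(inv(R['openR'])-[-.17,-.025])+list(inv(R['hub'])-[.002,.05])+[inv(R['holeO'])[1],inv(R['holeS'])[1]]
    r+=[inv(R['bolt+y'])[0]-.1525,inv(R['bolt-y'])[0]-.1525]
    r+=[inv(R['b%d'%i])[1]for i in(1,2,3,4)]
    return np.array(r)
q=least_squares(res,[.6,0,1.57]).x
print(q,np.degrees(q[2]),(res(q)*1000).round(1)); np.save('q.npy',q)
for k,p in R.items(): print(k,(1000*np.array([[np.cos(q[2]),np.sin(q[2])],[-np.sin(q[2]),np.cos(q[2])]])@(p[:2]-q[:2])).round(1))
print(ctrl.get_state())
E
```

```text
b4 [ 0.6122 -0.0471] [ 0.6155 -0.047 ]
b3 [ 0.6146 -0.0152] [ 0.6183 -0.015 ]
b2 [0.6168 0.0168] [0.6199 0.0175]
b1 [0.6189 0.0486] [0.6216 0.0495]
holeO [ 0.6053 -0.1546] [ 0.6097 -0.153 ]
holeS [0.6247 0.1371] [0.6277 0.1383]
bolt+y [0.6136 0.16  ] [0.6181 0.1602]
bolt-y [0.6374 0.1586] [0.6413 0.159 ]
hub [0.5662 0.0127] [0.5693 0.0132]
openL [ 0.5884 -0.1593] [ 0.5853 -0.1587]
openR [ 0.628  -0.1627] [ 0.6318 -0.1611]
tip [ 0.5617 -0.0594] [ 0.5639 -0.0593]
nut [0.679  0.0126] [0.6814 0.0132]
ferr [0.5267 0.1372] [0.5326 0.1351]
green [ 0.5197 -0.1247] [ 0.523  -0.1244]
blue [ 0.4632 -0.0355] [ 0.4671 -0.0361]
blue2 [ 0.7225 -0.0845] [ 0.7254 -0.0841]
valve [0.7195 0.1216] [0.7182 0.1158]
row dir 86.20652468901532
hole dir 86.32908076679738 0.2920896188074261
86.19458073485289
[0.61785889 0.00820657 1.51086417] 86.56614043690702 [ 1.2 -4.   0.9  2.8 -0.2  0.3  0.6 -0.6 -1.  -0.9  0.1  0.1  0.   0.7]
b4 [-55.4   0.7]
b3 [-23.4   0. ]
b2 [9.  0.1]
b1 [40.9  0.1]
holeO [-162.3    0.6]
holeS [129.8  -0.6]
bolt+y [151.5  11.1]
bolt-y [151.6 -12.4]
hub [ 1.8 50.3]
openL [-168.8   21. ]
[... 162 characters left out ...]
'time': 0.1, 'qpos': array([-1.29700948e+00,  2.87116153e-01,  1.57805723e+00, -8.71115596e-06,
        1.27861662e+00, -1.50013787e-01]), 'dq': array([-0.00025479,  0.00082516, -0.00424885,  0.00054971, -0.0013657 ,
       -0.00093766]), 'joint_efforts': array([ 9.31345785e-04, -4.07294726e+01, -2.93697506e+01, -1.53643218e-04,
        3.45520319e-03,  7.48897861e-06]), 'eef_pos': array([ 0.27743717, -0.61471336,  0.244045  ]), 'tcp_rot': array([ 9.77632155e-01,  2.10319194e-01, -7.21113491e-05, -1.09631294e-03]), 'contact_force': array([ 0.27549681, -0.16125586,  0.11753116]), 'wrist_torque': array([ 0.03523144, -0.01016576,  0.01182566]), 'finger_force': 0.0, 'opening': 1.000103409493088}
```

```bash
cat >> h.py <<'E'
from scipy.spatial.transform import Rotation as Ro
def go(x,y,z,yaw=None,verbose=True):
    """rail mm (x,y), TCP height m -> tool-axis shift (units .2 m) and turn (units 360deg); yaw of tool x rel. rail x"""
    q=np.load('q.npy'); s=ctrl.get_state(); R=Ro.from_quat(s['tcp_rot'])
    p=np.array([q[0]+(x*np.cos(q[2])-y*np.sin(q[2]))/1e3,q[1]+(x*np.sin(q[2])+y*np.cos(q[2]))/1e3,z])
    a=q[2]+(yaw or 0); Rt=Ro.from_matrix(np.array([[np.cos(a),np.sin(a),0],[np.sin(a),-np.cos(a),0],[0,0,-1]]))
    return np.r_[(R.inv()*Rt).as_rotvec()/(2*np.pi), R.inv().apply(p-s['eef_pos'])/.2]
def where():
    q=np.load('q.npy'); s=ctrl.get_state(); d=s['eef_pos'][:2]-q[:2]; c,n=np.cos(q[2]),np.sin(q[2])
    return np.r_[1e3*(c*d[0]+n*d[1]),1e3*(-n*d[0]+c*d[1]),1e3*s['eef_pos'][2]], s['contact_force'], s['time']
E
python3 -c "
from h import *
print(ctrl.finger_overhang, go(-110,0,.15).round(4))"
```

```text
0.014 [-3.0000e-04 -2.0000e-04 -1.7300e-01  2.5764e+00 -1.6512e+00  4.7460e-01]
```

send_rows --moves "0 0 0 0.25 -0.16 0 -1; 0 0 0 0.5 -0.32 0 -1; 0 0 0 0.75 -0.48 0 -1; 0 0 0 0.98 -0.63 0 -1" --newtons 40

```text
time: 0.6
eef_pos: [0.4051, -0.4178, 0.2447]
tcp_rot: [0.978, 0.21, -0.0, -0.0]
contact_force: [0.2, -0.0, 0.2]
opening: 0.142
finger_force: 0.0
```

send_rows --moves "0 0 0 0.25 -0.16 0 -1; 0 0 0 0.5 -0.32 0 -1; 0 0 0 0.75 -0.48 0 -1; 0 0 0 0.98 -0.63 0 -1"

```text
time: 1.1
eef_pos: [0.5319, -0.2223, 0.2449]
tcp_rot: [0.978, 0.21, -0.0, -0.0]
contact_force: [1.0, -0.6, 0.3]
opening: 0.003
finger_force: 0.0
```

send_rows --moves "0 0 -0.025 0.2 -0.13 0.05 -1; 0 0 -0.05 0.4 -0.26 0.1 -1; 0 0 -0.075 0.6 -0.38 0.2 -1; 0 0 -0.1 0.6 -0.38 0.3 -1; 0 0 -0.125 0.6 -0.38 0.4 -1; 0 0 -0.15 0.6 -0.38 0.47 -1; 0 0 -0.173 0.6 -0.38 0.47 -1; 0 0 -0.173 0.6 -0.38 0.47 -1"

```text
time: 2.1
eef_pos: [0.609, -0.1056, 0.1505]
tcp_rot: [0.729, 0.685, -0.0, -0.001]
contact_force: [-0.7, 0.9, -0.3]
opening: -0.004
finger_force: 0.0
```

```bash
python3 -c "
from h import *
print(where(), go(-110,0,.044).round(4), ctrl.get_state()['opening'])"
```

```text
(array([-114.11331297,    2.00012974,  150.54814431]), array([-0.73986029,  0.87611134, -0.30595096]), 2.1) [-2.000e-04 -1.000e-04 -3.000e-04  2.040e-02  1.070e-02  5.327e-01] -0.00387440625333956
```

send_rows --moves "0 0 0 0.02 0.01 0.2 -1; 0 0 0 0.02 0.01 0.4 -1; 0 0 0 0.02 0.01 0.5 -1; 0 0 0 0.02 0.01 0.53 -1; 0 0 0 0.02 0.01 0.53 -1; 0 0 0 0.02 0.01 0.53 -1"

```text
time: 2.85
eef_pos: [0.6129, -0.1023, 0.0472]
tcp_rot: [0.728, 0.685, 0.001, 0.001]
contact_force: [-0.3, -0.1, -0.1]
opening: 0.0
finger_force: 0.0
```

```bash
python3 - <<'E'
from h import *
print(where())
c=cam('scene');i=c['image'][130:290,165:345]
w=cam('wrist')['image']
a=cv2.resize(i,(630,560),interpolation=cv2.INTER_CUBIC)
cv2.imwrite('pics/s1.png',cv2.cvtColor(a,cv2.COLOR_RGB2BGR));cv2.imwrite('pics/w1.png',cv2.cvtColor(w,cv2.COLOR_RGB2BGR))
E
```

```text
(array([-110.60339132,   -1.70208155,   47.17076115]), array([-0.25921053, -0.05971482, -0.06455943]), 2.85)
```

View pics/s1.png

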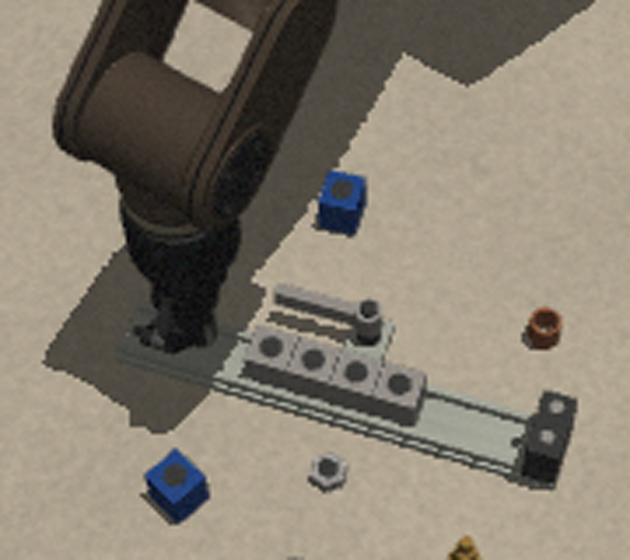

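View pics/w1.png

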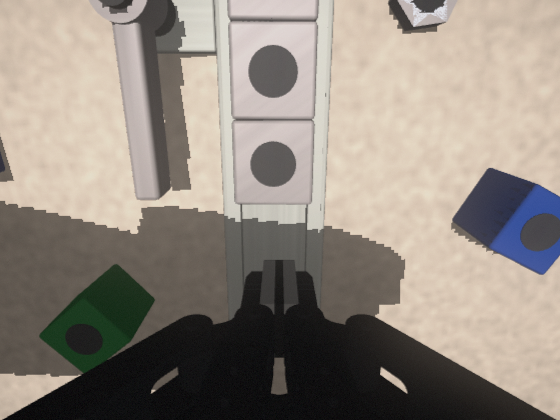

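The scene and wrist views show shut fingers centred over the channel, tips at wrist (279,270), with the tail block's rear edge at row 203 and the keeper well off to the left. I'll push.

```bash
python3 -c "
from h import *
print(where(), go(-110,0,.040).round(4), go(-85,0,.04).round(4), go(-12,0,.04).round(4))"
```

```text
(array([-110.51837377,   -1.42073894,   46.93799382]), array([-0.87910972,  0.26326643, -0.11362839]), 2.95) [ 0.0004  0.0001 -0.      0.0026 -0.0072  0.0347] [ 4.000e-04  1.000e-04 -0.000e+00  1.276e-01 -7.200e-03  3.460e-02] [ 4.000e-04  1.000e-04 -0.000e+00  4.926e-01 -7.300e-03  3.430e-02]
```

send_rows --moves "0 0 0 0 -0.007 0.035 -1; 0 0 0 0.05 -0.007 0.035 -1; 0 0 0 0.1 -0.007 0.035 -1; 0 0 0 0.13 -0.007 0.035 -1; 0 0 0 0.15 -0.007 0.035 -1; 0 0 0 0.17 -0.007 0.035 -1; 0 0 0 0.19 -0.007 0.035 -1; 0 0 0 0.21 -0.007 0.035 -1; 0 0 0 0.23 -0.007 0.035 -1; 0 0 0 0.25 -0.007 0.035 -1; 0 0 0 0.25 -0.007 0.035 -1"

```text
time: 4.32
eef_pos: [0.6132, -0.0511, 0.0383]
tcp_rot: [0.728, 0.686, 0.0, -0.0]
contact_force: [-0.1, -0.5, 0.3]
opening: -0.001
finger_force: 0.4
```

```bash
python3 - <<'E'
from h import *
print(where(), go(-12,0,.04).round(4), go(1,0,.04).round(4))
w=cam('wrist')['image'];s=cv2.resize(cam('scene')['image'][190:290,205:345],(560,400),interpolation=cv2.INTER_CUBIC)
o=np.hstack([cv2.resize(w,(0,0),fx=.42,fy=.42),cv2.copyMakeBorder(s[:,:],0,0,0,0,0)[:176*2:2,:]]) if 0 else np.vstack([cv2.resize(w,(260,195)),cv2.resize(s,(260,186))])
cv2.imwrite('pics/w2.png',cv2.cvtColor(cv2.resize(o,None,fx=1.5,fy=1.5),cv2.COLOR_RGB2BGR))
E
```

```text
(array([-59.49985962,   1.08486383,  38.27805363]), array([-0.09982819, -0.47080209,  0.33455328]), 4.325) [-0.000e+00 -2.000e-04 -0.000e+00  2.375e-01  5.400e-03 -8.400e-03] [-0.000e+00 -2.000e-04 -0.000e+00  3.025e-01  5.400e-03 -8.300e-03]
```

View pics/w2.png

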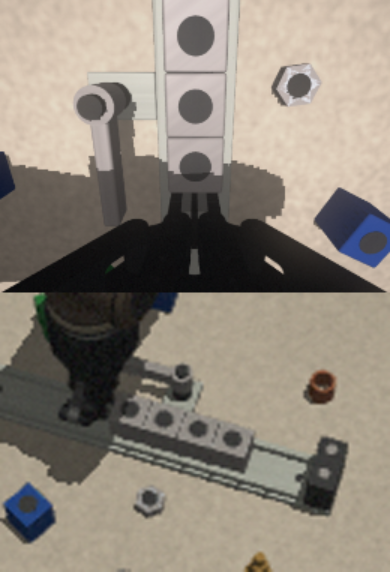

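The fingertips (195,195) are pressing on the tail block, the row is together and the keeper hasn't moved. Continuing.

send_rows --moves "0 0 0 0.02 0.003 -0.005 -1; 0 0 0 0.04 0.003 -0.005 -1; 0 0 0 0.06 0.003 -0.005 -1; 0 0 0 0.08 0.003 -0.005 -1; 0 0 0 0.1 0.003 -0.005 -1; 0 0 0 0.12 0.003 -0.005 -1; 0 0 0 0.14 0.003 -0.005 -1; 0 0 0 0.16 0.003 -0.005 -1; 0 0 0 0.18 0.003 -0.005 -1; 0 0 0 0.2 0.003 -0.005 -1; 0 0 0 0.22 0.003 -0.005 -1; 0 0 0 0.24 0.003 -0.005 -1"

```text
time: 5.92
eef_pos: [0.6168, -0.0037, 0.0394]
tcp_rot: [0.728, 0.686, 0.0, 0.0]
contact_force: [-1.6, -3.0, -1.8]
opening: 0.001
finger_force: 1.3
```

send_rows --moves "0 0 0 0.01 0 0 -1; 0 0 0 0.02 0 0 -1; 0 0 0 0.03 0 0 -1; 0 0 0 0.035 0 0 -1; 0 0 0 0.04 0 0 -1; 0 0 0 0.045 0 0 -1; 0 0 0 0.05 0 0 -1; 0 0 0 0.05 0 0 -1"

```text
time: 6.92
eef_pos: [0.6174, 0.0061, 0.0394]
tcp_rot: [0.728, 0.686, 0.0, -0.0]
contact_force: [-0.9, -2.1, -1.2]
opening: 0.001
finger_force: 1.2
```

```bash
python3 -c "
from h import *
print(where())"
```

```text
(array([-2.0918416 ,  0.34579244, 39.37370314]), array([-0.94389346, -2.14511985, -1.22597566]), 6.925)
```

Expected home is at x≈+1. Small steps until the force rises.

send_rows --moves "0 0 0 0.004 0 0 -1; 0 0 0 0.008 0 0 -1; 0 0 0 0.012 0 0 -1; 0 0 0 0.015 0 0 -1; 0 0 0 0.015 0 0 -1"

```text
time: 7.55
eef_pos: [0.6175, 0.0071, 0.0394]
tcp_rot: [0.728, 0.686, -0.001, 0.001]
contact_force: [-1.7, -8.9, -0.9]
opening: 0.0
finger_force: 4.3
```

send_rows --moves "0 0 0 0.003 0 0 -1; 0 0 0 0.006 0 0 -1; 0 0 0 0.009 0 0 -1; 0 0 0 0.009 0 0 -1"

```text
time: 8.05
eef_pos: [0.6176, 0.0072, 0.0395]
tcp_rot: [0.727, 0.686, -0.002, 0.002]
contact_force: [-0.8, -13.7, 0.0]
opening: -0.0
finger_force: 6.9
```

The row has stalled at 14 N, so it's home. I'll back off, lift and look.

send_rows --moves "0 0 0 -0.02 0 0 -1; 0 0 0 -0.1 0 0 -1; 0 0 0 -0.2 0 0 -1; 0 0 0 -0.3 0 -0.1 -1; 0 0 0 -0.4 0 -0.4 -1; 0 0 0 -0.4 0 -0.5 -1; 0 0 0 -0.4 0 -0.5 -1"

```text
time: 8.93
eef_pos: [0.6144, -0.07, 0.1427]
tcp_rot: [0.728, 0.685, 0.002, 0.003]
contact_force: [-0.7, 0.3, -0.6]
opening: 0.003
finger_force: 0.0
```

```bash
python3 - <<'E'
from h import *
print(where())
for f_ in ((-90,95,.14),(-90,95,.042)): print(go(*f_).round(3))
# keeper contact waypoints: corner(+11,-hy) on arm's outer face at radius 55
s=cv2.resize(cam('scene')['image'][170:290,185:345],(640,480),interpolation=cv2.INTER_CUBIC)
cv2.imwrite('pics/s3.png',cv2.cvtColor(s,cv2.COLOR_RGB2BGR))
E
```

```text
(array([-78.29818699,  -1.21495168, 142.70072378]), array([-0.70528612,  0.29519471, -0.55428981]), 8.925)
[ 0.001  0.    -0.    -0.059 -0.481  0.011]
[ 0.001  0.    -0.    -0.058 -0.484  0.501]
```

View pics/s3.png

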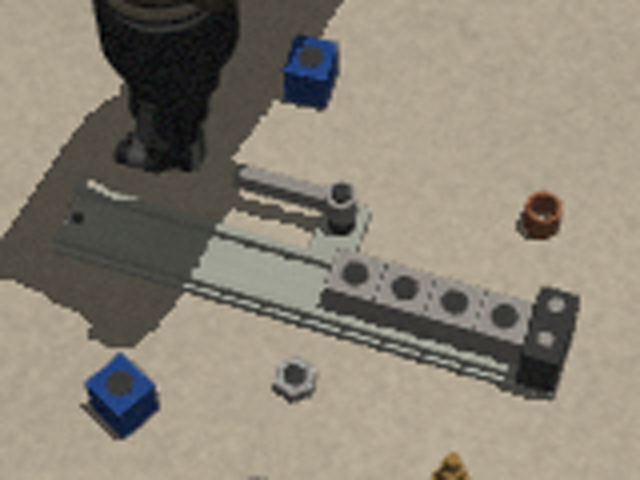

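The row sits flush against the stop, with bores from (355,272) to (505,315), and the keeper is still open. Next I move outside the keeper and compute the sweep.

send_rows --moves "0 0 0 0.03 -0.2 0 -1; 0 0 0 0.07 -0.43 0 -1; 0 0 0 0.07 -0.43 0.2 -1; 0 0 0 0.07 -0.43 0.4 -1; 0 0 0 0.07 -0.43 0.5 -1; 0 0 0 0.07 -0.43 0.5 -1; 0 0 0 0.07 -0.43 0.5 -1"

```text
time: 9.85
eef_pos: [0.5276, -0.0496, 0.0391]
tcp_rot: [0.728, 0.686, -0.0, -0.0]
contact_force: [0.5, 0.4, -0.2]
opening: 0.002
finger_force: 0.0
```

```bash
python3 - <<'E'
from h import *
print(where())
for a in (1.7,1.5,1.3,1.1,.9,.7,.5,.3,.15,0,-.05):
    F=np.array([2,50])+55*np.array([-np.sin(a),-np.cos(a)])+5*np.array([-np.cos(a),np.sin(a)])
    C=F-[11,-10]; print(a,C.round(1),go(C[0],C[1],.040)[3:].round(3))
E
```

```text
(array([-63.13603967,  86.61935233,  39.05303732]), array([ 0.51735159,  0.42546072, -0.21304439]), 9.85)
1.7 [-62.9  72. ] [ 0.001  0.073 -0.005]
1.5 [-64.2  61.1] [-0.005  0.128 -0.005]
1.3 [-63.3  50.1] [-0.001  0.183 -0.005]
1.1 [-60.3  39.5] [ 0.014  0.236 -0.005]
0.9 [-55.2  29.7] [ 0.04   0.284 -0.005]
0.7 [-48.3  21.2] [ 0.074  0.327 -0.005]
0.5 [-39.8  14.1] [ 0.117  0.362 -0.005]
0.3 [-30.    8.9] [ 0.165  0.388 -0.005]
0.15 [-22.2   6.4] [ 0.205  0.401 -0.005]
0 [-14.   5.] [ 0.246  0.408 -0.005]
-0.05 [-11.2   4.8] [ 0.259  0.409 -0.005]
```

send_rows --moves "0 0 0 0 0.04 -0.005 -1; 0 0 0 0 0.075 -0.005 -1; 0 0 0 -0.005 0.11 -0.005 -1; 0 0 0 -0.005 0.14 -0.005 -1; 0 0 0 -0.003 0.17 -0.005 -1; 0 0 0 0.005 0.205 -0.005 -1; 0 0 0 0.014 0.236 -0.005 -1; 0 0 0 0.026 0.26 -0.005 -1; 0 0 0 0.04 0.284 -0.005 -1; 0 0 0 0.056 0.306 -0.005 -1; 0 0 0 0.074 0.327 -0.005 -1; 0 0 0 0.074 0.327 -0.005 -1"

```text
time: 11.35
eef_pos: [0.5947, -0.0389, 0.0405]
tcp_rot: [0.728, 0.686, 0.0, 0.001]
contact_force: [0.7, -0.7, -0.3]
opening: -0.0
finger_force: 0.0
```

```bash
python3 - <<'E'
from h import *
print(where())
for p in ((-39.8,14.1),(-30,8.9),(-22.2,6.4),(-14,5),(-12,5)): print(go(*p,.04)[3:].round(3))
w=cam('wrist')['image']
cv2.imwrite('pics/w4.png',cv2.cvtColor(w,cv2.COLOR_RGB2BGR))
E
```

```text
(array([-48.40396277,  20.31208893,  40.51664566]), array([ 0.74814041, -0.70497523, -0.2825733 ]), 11.35)
[0.043 0.031 0.003]
[0.092 0.057 0.003]
[0.131 0.07  0.003]
[0.172 0.077 0.003]
[0.182 0.077 0.003]
```

View pics/w4.png

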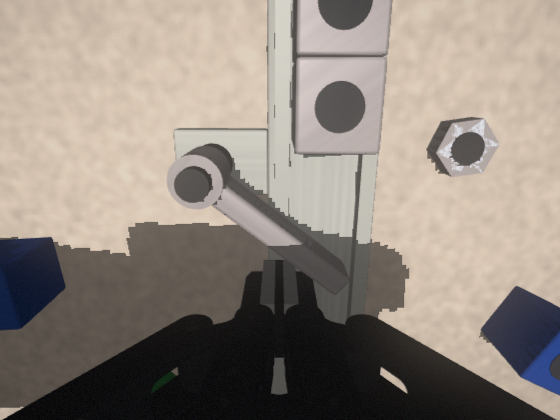

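The keeper is mid-swing, at about 0.7 rad, with its tip at (340,280). The fingers are behind it at (280,265) and the row is still home. Finishing the swing.

send_rows --moves "0 0 0 0.02 0.017 0 -1; 0 0 0 0.043 0.031 0 -1; 0 0 0 0.068 0.046 0 -1; 0 0 0 0.092 0.057 0 -1; 0 0 0 0.112 0.065 0 -1; 0 0 0 0.131 0.07 0 -1; 0 0 0 0.145 0.074 0 -1; 0 0 0 0.158 0.077 0 -1; 0 0 0 0.168 0.077 0 -1; 0 0 0 0.174 0.077 0 -1; 0 0 0 0.174 0.077 0 -1"

```text
time: 12.78
eef_pos: [0.6113, -0.0073, 0.0404]
tcp_rot: [0.728, 0.686, -0.002, 0.001]
contact_force: [-1.2, -8.3, -0.3]
opening: 0.003
finger_force: 4.1
```

send_rows --moves "0 0 0 0.004 0 0 -1; 0 0 0 0.008 0 0 -1; 0 0 0 0.01 0 0 -1; 0 0 0 0.01 0 0 -1"

```text
time: 13.28
eef_pos: [0.6113, -0.0072, 0.0404]
tcp_rot: [0.727, 0.686, -0.003, 0.002]
contact_force: [-1.8, -13.9, 1.1]
opening: -0.0
finger_force: 6.8
```

```bash
python3 -c "
from h import *
print(where())"
```

```text
(array([-15.73594197,   5.59538207,  40.40534888]), array([ -1.78346454, -13.91523405,   1.0701548 ]), 13.275)
```

The keeper is stalled at its hard limit. Backing off and lifting.

send_rows --moves "0 0 0 -0.03 0 0 -1; 0 0 0 -0.15 0 0 -1; 0 0 0 -0.25 0 -0.1 -1; 0 0 0 -0.35 0 -0.4 -1; 0 0 0 -0.5 0 -0.6 -1; 0 0 0 -0.6 0 -0.7 -1; 0 0 0 -0.6 0 -0.7 -1; 0 0 0 -0.6 0 -0.7 -1"

```text
time: 14.28
eef_pos: [0.6031, -0.122, 0.178]
tcp_rot: [0.728, 0.686, -0.001, -0.002]
contact_force: [0.4, -0.1, 0.0]
opening: -0.001
finger_force: 0.0
```

```bash
python3 - <<'E'
from h import *
s=cv2.resize(cam('scene')['image'][170:290,185:345],(640,480),interpolation=cv2.INTER_CUBIC)
cv2.imwrite('pics/s5.png',cv2.cvtColor(s,cv2.COLOR_RGB2BGR)); print(where())
E
```

```text
(array([-130.59157581,    7.06348261,  177.50376475]), array([-0.22848159,  0.12275999, -0.57768979]), 14.325)
```

View pics/s5.png

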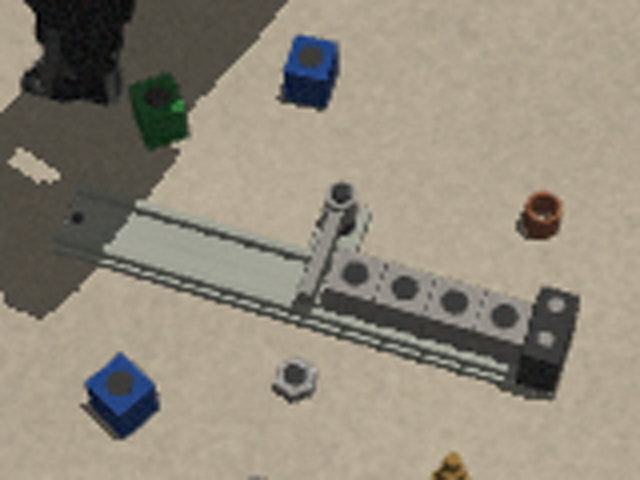

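The keeper is closed square across the channel, from (340,190) to (305,305). The row is home against the stop and the gripper is clear.

```bash
python3 -c "
from h import *
print(ctrl.sign_off())"
```

```text
the job is handed in; nothing more can be done
None
```

I pushed the four spacers home against the end stop as one train, closed the keeper behind them, moved the arm clear and handed the job in at about 14 s of the 48 s allowed; no verdict came back, but the last picture showed everything in place.

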